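Eject a power module from its sloping nest and tray it

TASK

The finished power module sits flush in the pocket of the sloping unloading nest. Press the nest's ejector lever all the way down so that the module rises, then draw the module out squarely and set it down in the shallow black tray, lying flat inside the rim with its terminals up; leave the lever down. Set the module down rather than dropping it, and do not shove the tools and parts standing round about.

Things in the scene. Friction and masses are not known exactly. Their poses are not given: they have to be found in the camera images.
- nest: Fixed bare-aluminium nest. Origin on the bench under the pocket's centre; z up; y along the pocket. Its top plate (104 mm up the slope, 150 mm wide) slopes 30 degrees, low edge at nest -x (towards the robot); the plate's outward normal = pocket's axis = (-0.5, 0, 0.866) in nest axes. Highest point about 109 mm; screw heads at the corners stand 3 mm proud. The lever is at its -y side.
- pocket_mouth (a point): centre of the pocket's mouth in the sloping plate's surface, 80 mm above the nest's origin. The pocket is 43 mm (up the slope) by 113 mm (along nest y), 30 mm deep to the ejector pad that is its floor. With the lever fully down the module stands 23 mm out of the plate (its sides show 20 mm) and stays so, its last 7 mm in the pocket; draw it out along the pocket's axis.
- module: loose power module: black block on an aluminium base, 40 (its x) by 110 (y) by 30 mm (z), 0.2 to 0.4 kg. Origin at the centre of its underside, z out of its top. Plain sides 27 mm high; two grey terminal strips with brass screws on top (one at each end, 3 mm high). At the start it is sunk flush in the pocket, z along the pocket's axis: nothing to grip. Grip across its 40 mm.
- lever (a joint): ejector lever angle, rad: 0 raised (start), 0.5 fully down at its stop. The module rises 46 mm per rad. Stiff (about 5 to 8 N on its pad); it stays where it is left. The hinge axis is along nest y; the pad, on the robot's side of the hinge, swings down and a little towards nest +x.
- lever_hinge (a point): on the hinge axis of the lever, 100 mm to the -y side of the pocket's centre, in the middle of the lever's width, 30 mm up the slope from the pocket's centre and 4 mm above the plate's surface
- lever_pad (a point): centre of the upper face of the lever's black pressing pad (34 mm along the lever, 28 mm wide, 8 mm thick), 85 mm from the hinge towards the robot (nest -x). The lever is about level when raised and parallel to the slope (30 degrees down towards the robot) when fully down.
- tray: loose shallow black tray, 110 mm (its x) by 160 mm (its y) by 14 mm high outside, 0.6 kg, walls and floor 4 mm thick (inside 102 by 152 mm, 10 mm deep). Origin at the centre of its underside, z up. Carry the module to it round the robot's side of the fixed magnifier lamp: its round head (about 160 mm across, 0.17 to 0.25 m up) hangs at x 0.60, y -0.08; its base and arm stand beyond the tray (x over 0.54).
- cutter: bystander: blue-handled side cutters, 118 mm long, 46 mm wide, 12 mm high, lying flat; origin at the centre of the underside
- spool: bystander: upright solder spool, 60 mm across and 44 mm high; origin at the centre of the underside
- meter: bystander: pocket multimeter on its back, 128 x 66 x 34 mm; origin at the centre of the underside
- caps_tray: bystander: blue parts tray with small black parts, 68 x 100 x 22 mm; origin at the centre of the underside

How it is judged (in metres and radians):
On the way, in this order (a step that is already met when the one before it is completed fails the run):
1. the ejector lever is fully down and the module stands out of the pocket, not yet drawn out (value of joint lever above 0.45 rad and distance between module and pocket_mouth below 0.03 m), for 0.2 s.
2. the module has been drawn clear of the pocket in the gripper (distance between module and pocket_mouth above 0.04 m and contact force between the fingers and module above 1 N), for 0.1 s.
At the end, for the whole second after the job is handed in: The module lies at rest, let go, flat on the tray's floor with its terminals up (tilt under 0.08 rad, not on the rim), its centre within 35 mm (tray x) and 25 mm (tray y) of the tray's centre; the tray is level and the lever is still down (over 0.40 rad) (x of module in the frame of tray between -0.035 and 0.035 m and y of module in the frame of tray between -0.025 and 0.025 m and z of module in the frame of tray between 0 and 0.008 m and angle between module's own z axis and vertical below 0.08 rad and angle between tray's own z axis and vertical below 0.05 rad and value of joint lever above 0.4 rad and linear speed of module below 0.02 m/s and contact force between the fingers and module below 0.1 N); the robot touches nothing.
It fails at once if the module falls freely (faster than 0.7 m/s while the fingers do not touch it) (linear speed of module above 0.7 m/s and contact force between the fingers and module below 0.05 N).
It fails at once if a bystander (side cutters, spool, multimeter, blue parts tray) is shoved more than 40 mm (distance of any of cutter, spool, meter, caps_tray from where it was at the start of the episode above 0.04 m).
It also fails if it takes over 48 s, if anything falls off the work surface, if the arm or the gripper's body presses on something with over 40 N, if the wrist force passes 120 N, or if a joint passes its speed limit or range.

ROBOT

A 6-joint arm with a two-finger parallel gripper is mounted at the origin on a cart in front of the work surface, level with it; the furniture and walls round the work are solid. World frame = base frame: x ahead of the robot, y to its left, z up, the work surface at z = 0. Lengths are in m, angles in degrees, forces in N, time in s.
With the tool pointing down it reaches from about 0.275 to 1 m from the base axis. Payload 8.4 kg.
Tool frame: the origin (TCP) lies midway between the tips of the shut fingers; the grasp point (between the pads) lies 19 mm behind it; z points along the fingers, y is the line along which they close (so a half turn about z gives the same grasp; the last joint's range is limited). The gripper opens to 85 mm and grips with 20 to 120 N. Pads are 22 mm wide; open, the fingers measure 114 mm over their backs; the gripper's body (76 mm by 85 mm) begins 54 mm behind the grasp point. The pads swing forward as they close: fully open they stand 13 mm farther back than shut.
Start: joints at [72.857, 20.225, 93.587, -0, 66.188, -0.138], TCP at [0.183, 0.598, 0.231] pointing down, gripper open.
Joint ranges: [-150.9, 150.9], [-52.94, 120.26], [3.33, 152.33], [-74.26, 254.26], [0, 154.13], [-172.89, 172.89]. Speed limits (degrees/s): [127.2, 127.2, 159.86, 180, 180, 180].

INTERFACE

Orientations are given as a 3x3 rotation matrix whose columns are the frame's x, y, z axes.
In Python, from bench import env, optics gives the robot as it stands. The module is installed in compiled form; this text tells all that it offers.
- The arm moves only by the tool arm_command, never from a script. Its argument "rows" is a list of rows, each a list of 3 entries, a list of its own where there are three numbers: the shift along the world's x, y, z in m, then the turn, a rotation vector about the world's x, y, z in degrees, then the opening, from 0 (shut) to 1 (fully open). A call has 1 to 20 rows; each row shifts and turns the commanded pose from where the row before left it; what a row does not reach is not made up. A row lasts 1/8 s, in which the tool goes at most 62.5 mm and 10.7 degrees, less where a joint would pass 70% of its speed; a pose out of reach is approached as far as the arm can. A call with a gripper value outside its range is refused whole. The fingers move at their own pace and stop on an object; "squeeze" is the grip in N (left out, the last holds). Time passes only in rows, so rows that do not move let the fingers close. It gives the time, the measured TCP pose, the force, the opening and the grip force at its end, in the units of the state.
- env.get_state(): the state, without advancing time (a new reading comes with each control period).
- optics.snapshot(name): name is "scene" or "top" or "wrist"; returns a dict with "frame" (384x512x3 uint8, red, green, blue), "z_map" (384x512 float32, m along the optical axis (not along the pixel's ray), 0 where there is no reading), "fx", "fy", "cx", "cy" (pixels), "origin" and "rotation" of the camera in the world; the wrist camera has in their place "T_tool_cam" (4x4, takes a point from camera to tool coordinates, whose origin is the TCP and whose axes are the flange's). Camera axes: x right, y up, looking along -z (the intrinsics and any distortion apply to the point x, -y, -z); pixel columns grow to the right and rows downward; lengths in m; the calibration is good to about 2 mm. A picture is of the moment at which its call begins: read the wrist's pose just before it.
- env.sign_off(): hands the job in; it is judged then, once.
The state is a dict: "time": time; "q": joint angles; "joint_vel": joint speeds; "joint_efforts": joint torques, N m; "position": TCP position; "eef_rot": TCP orientation; "force": force on the tool from outside, world axes, zero at the start; "wrist_torque": the same for the moment, N m; "opening": finger opening in m; "grip_force": force on a finger pad.
Only numpy, scipy, OpenCV 4.12 (cv2) and the standard library are available. Lean on these libraries where they do the work, as an engineer would, in place of code of your own. Each camera call takes 0.05 s, during which the arm holds its last target. There are 200 camera calls.

## Working session

There is one attempt and no reset: what is moved stays moved. The work goes in short steps, Python scripts to look and compute and a tool call to move; the robot and the scene stay as the last step left them, time stands still between calls to the robot, and variables do not carry over. Pictures are saved under pics/ and viewed, at most 10 in all, crops included, and the job is handed in when it is done.

Besides the shell and the picture viewer there is one more tool, called after "Request:" as a command line: name --argument value ..., lists and objects as JSON in quotes. arm_command: Moves the arm, as the interface text tells. Its arguments: {"type":"object","properties":{"rows":{"type":"array"},"squeeze":{"type":"number"}},"required":["rows"]}

```bash
mkdir -p pics
cat > h.py <<'E'
import numpy as np,cv2
from bench import env,optics
def snap(n):
    st=env.get_state(); s=optics.snapshot(n)
    if 'T_tool_cam' in s:
        T=np.eye(4);T[:3,:3]=st['eef_rot'];T[:3,3]=st['position'];T=T@s['T_tool_cam']
    else:
        T=np.eye(4);T[:3,:3]=s['rotation'];T[:3,3]=s['origin']
    s['T']=T;return s
def cloud(s):
    z=s['z_map'];v,u=np.mgrid[:z.shape[0],:z.shape[1]]
    P=np.stack([(u-s['cx'])/s['fx']*z,-(v-s['cy'])/s['fy']*z,-z],-1)@s['T'][:3,:3].T+s['T'][:3,3]
    P[z==0]=np.nan;return P
def save(s,n,crop=None,k=1.5):
    f=s['frame'][:,:,::-1]
    if crop: f=f[crop[1]:crop[3],crop[0]:crop[2]]
    cv2.imwrite('pics/'+n,cv2.resize(f,None,fx=k,fy=k))
E
python3 - <<'E'
from h import *
import pickle
for n in('top','scene'):
    s=snap(n);save(s,n+'.png');np.savez(n,P=cloud(s),f=s['frame'])
    print({k:s[k] for k in s if k not in('frame','z_map')})
E
```

```text
{'fx': 487.25181470870547, 'fy': 487.25181470870547, 'cx': 257.72792300488726, 'cy': 189.57591901879465, 'origin': array([0.32800835, 0.03820912, 1.64368697]), 'rotation': array([[-0.00882283,  0.98787479, -0.15500177],
       [-0.99995304, -0.00933763, -0.00259344],
       [-0.00400934,  0.15497161,  0.98791079]]), 'T': array([[-0.00882283,  0.98787479, -0.15500177,  0.32800835],
       [-0.99995304, -0.00933763, -0.00259344,  0.03820912],
       [-0.00400934,  0.15497161,  0.98791079,  1.64368697],
       [ 0.        ,  0.        ,  0.        ,  1.        ]])}
{'fx': 471.44628572091244, 'fy': 471.44628572091244, 'cx': 259.8346944207255, 'cy': 188.2882287596315, 'origin': array([-0.2108972 , -0.824028  ,  0.59724586]), 'rotation': array([[ 0.73690611,  0.28472868, -0.613106  ],
       [-0.67565   ,  0.28124878, -0.68146621],
       [-0.02159766,  0.91642168,  0.39963088]]), 'T': array([[ 0.73690611,  0.28472868, -0.613106  , -0.2108972 ],
       [-0.67565   ,  0.28124878, -0.68146621, -0.824028  ],
       [-0.02159766,  0.91642168,  0.39963088,  0.59724586],
       [ 0.        ,  0.        ,  0.        ,  1.        ]])}
```

View pics/top.png

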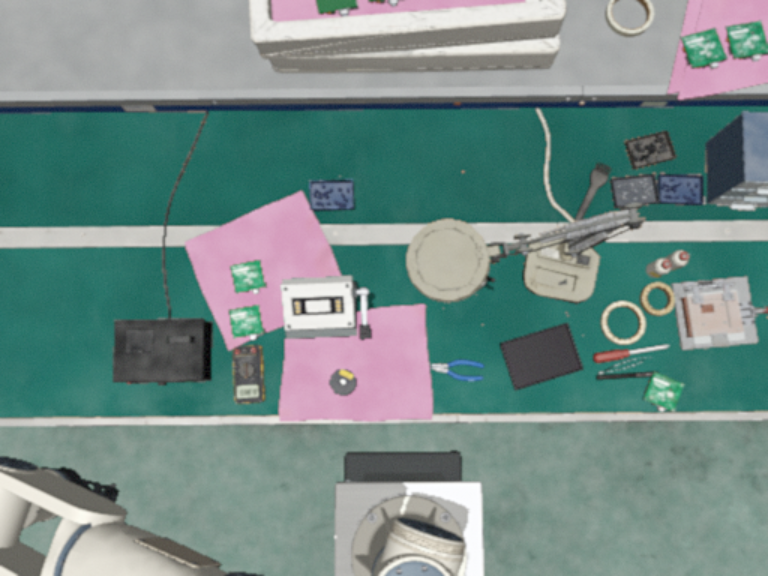

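View pics/scene.png

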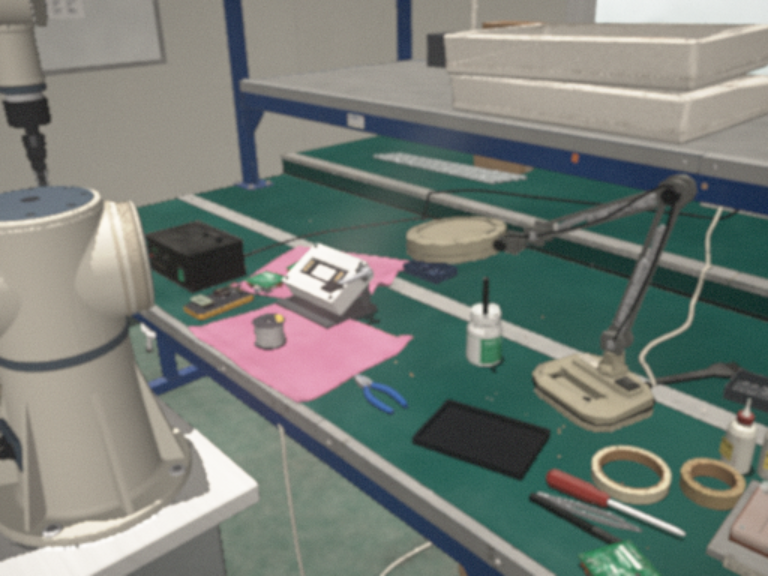

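The top picture (1.5x) shows the nest at (318,306) with the lever pad at (366,332), the tray at (541,356), the spool at (343,381), the cutters at (458,370) and the lamp head at (448,260). Next I measure the nest and tray from depth.

Run:
```python
from h import *
d=np.load('top.npz');P=d['P'];f=d['f'].astype(int)
def at(u,v):return np.round(np.nanmedian(P[int(v/1.5)-1:int(v/1.5)+2,int(u/1.5)-1:int(u/1.5)+2].reshape(-1,3),0),4)
for n,u,v in[('pad',366,332),('leverhead',364,296),('lamp',448,260),('mod',318,306),('spool',343,381),('cut',458,370),('bench',500,300),('tray',541,356),('meter',249,375)]:print(n,at(u,v))
# tray : dark pixels
def rect(m,z=None):
    n,l,st,_=cv2.connectedComponentsWithStats(m.astype(np.uint8));i=1+np.argmax(st[1:,4]);q=P[l==i];q=q[~np.isnan(q[:,0])]
    return q
m=np.zeros(f.shape[:2],bool);m[205:270,325:395]=True
q=rect(m&(f.max(2)<60));print('trayZ',np.percentile(q[:,2],[5,50,95]))
r=cv2.minAreaRect((q[:,:2]*1000).astype(np.float32));print('tray rect',r)
# plate
Q=P[175:230,180:242].reshape(-1,3);Q=Q[Q[:,2]>.04]
best=None;rng=np.random.default_rng(0)
for _ in range(500):
    a=Q[rng.choice(len(Q),3,0)];nn=np.cross(a[1]-a[0],a[2]-a[0])
    if np.linalg.norm(nn)<1e-6:continue
    nn/=np.linalg.norm(nn);k=abs((Q-a[0])@nn)<.002
    if best is None or k.sum()>best.sum():best=k
B=Q[best];c=B.mean(0);nn=np.linalg.svd(B-c)[2][2];nn*=np.sign(nn[2]);print('normal',nn,'n',len(B),'c',c,B.min(0),B.max(0))
ux=-nn[:2]/np.linalg.norm(nn[:2]);yaw=np.arctan2(ux[1],ux[0]);print('yaw',np.degrees(yaw))
ey=np.array([-ux[1],ux[0],0]);ex=np.cross(ey,nn)
ab=np.c_[(B-c)@ex,(B-c)@ey]*1000;r=cv2.minAreaRect(ab.astype(np.float32));print(r)
print('centre from rect',c+ex*r[0][0]/1000+ey*r[0][1]/1000)
for y in(0,):print(np.percentile(ab,[0.5,99.5],axis=0))
s=snap('top');save(s,'c1.png',(180,170,260,240),9)
```

```text
pad [0.4696 0.0868 0.0998]
leverhead [0.5465 0.0928 0.1011]
lamp [ 0.6011 -0.0788  0.212 ]
mod [0.5277 0.1908 0.0778]
spool [0.3675 0.1411 0.0475]
cut [ 0.3928 -0.1141  0.0038]
bench [ 5.475e-01 -2.133e-01  5.000e-04]
tray [ 0.4212 -0.2994  0.0023]
meter [0.3828 0.3461 0.0301]
trayZ [-0.00272205  0.00716271  0.01501558]
tray rect ((474.7614440917969, -362.634765625), (35.815345764160156, 5.358998775482178), 23.409591674804688)
normal [-0.49575454 -0.0104609   0.86839968] n 580 c [0.53053443 0.19281566 0.07968631] [0.48460603 0.1088305  0.05173288] [0.57833481 0.2690847  0.10683588]
yaw 1.2088163959287985
((-0.5916213989257812, -5.27490234375), (106.13333892822266, 160.31698608398438), 1.0473089218139648)
centre from rect [0.53013207 0.18753109 0.07939294]
[[-52.60767029 -74.94177987]
 [ 51.69427723  74.88612779]]
```

View pics/c1.png

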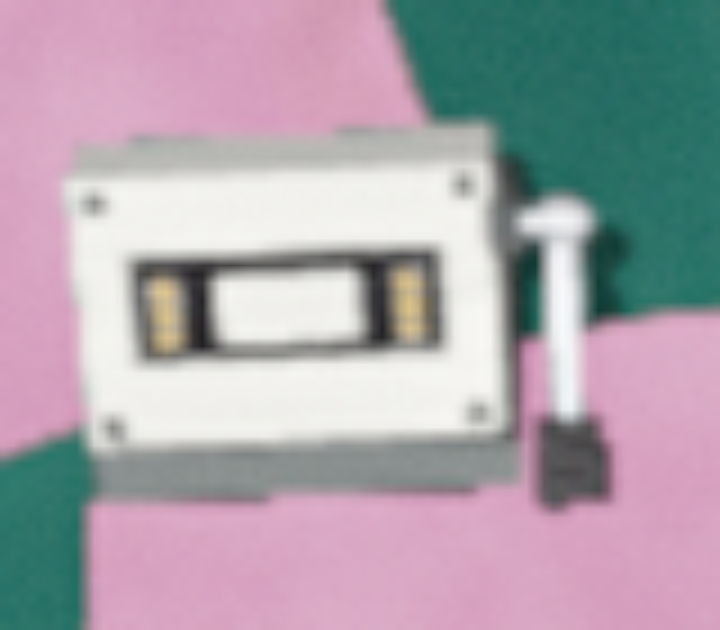

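The crop shows the four plate screws at (93,205), (463,185), (115,430) and (478,412), and the lever pad at (573,460). I'll intersect these with the known planes and take a tray crop.

```bash
cat >> h.py <<'E'
def ray(s,u,v,p0,n):
    d=s['T'][:3,:3]@np.array([(u-s['cx'])/s['fx'],-(v-s['cy'])/s['fy'],-1]);o=s['T'][:3,3];p0=np.array(p0);n=np.array(n)
    return o+d*((p0-o)@n)/(d@n)
E
python3 - <<'E'
from h import *
s=snap('top')
w=[]
for x,y in[(93,205),(463,185),(115,430),(478,412)]:
    w.append(ray(s,180+x/9-.5,170+y/9-.5,[.5305,.1928,.0797],[-.5,-.0105,.866]))
w=np.array(w);print(w.round(4),w.mean(0))
d=w[0]+w[2]-w[1]-w[3];print('yaw',np.degrees(np.arctan2(-d[0],d[1])))
w=[]
for x,y in[(135,262),(440,248),(143,360),(440,348)]:
    w.append(ray(s,180+x/9-.5,170+y/9-.5,[.5305,.1928,.0797],[-.5,-.0105,.866]))
print('pocket',np.mean(w,0))
print('pad',ray(s,180+573/9-.5,170+460/9-.5,[0,0,.1],[0,0,1]))
f=s['frame'].astype(int);print(f[237,360],f[237,345],f[200,350])
m=np.zeros(f.shape[:2],np.uint8);m[205:270,325:395]=1
m&=(f.max(2)<70).astype(np.uint8)
n,l,st,_=cv2.connectedComponentsWithStats(m);i=1+np.argmax(st[1:,4]);print(st[i])
c=cv2.boxPoints(cv2.minAreaRect(np.argwhere(l==i)[:,::-1].astype(np.float32)));print(c)
t=np.array([ray(s,u,v,[0,0,.012],[0,0,1]) for u,v in c])
print(t,t.mean(0));
for a,b in((0,1),(1,2)):
    e=t[b]-t[a];print(np.linalg.norm(e),np.degrees(np.arctan2(e[1],e[0])))
save(s,'c2.png',(285,195,405,275),6)
E
```

```text
[[0.5636 0.2601 0.0996]
 [0.5693 0.1281 0.1013]
 [0.4875 0.2573 0.0556]
 [0.4927 0.1252 0.057 ]] [0.52823653 0.1926777  0.07839166]
yaw 2.365469815310396
pocket [0.52972298 0.19181109 0.07923938]
pad [0.47089172 0.08938042 0.1       ]
[73 72 75] [76 74 75] [ 37 108  96]
[333 216  55  43 387]
[[332.69998 229.10002]
 [377.1     214.30003]
 [387.50003 245.50005]
 [343.1     260.30005]]
[[ 0.44782431 -0.20710509  0.012     ]
 [ 0.49615003 -0.35779956  0.012     ]
 [ 0.39165249 -0.38748506  0.012     ]
 [ 0.3442538  -0.23815479  0.012     ]] [ 0.41997016 -0.29763613  0.012     ]
0.15825359459704874 -72.21964087274257
0.1086322520295711 -164.14129742975783
```

View pics/c2.png

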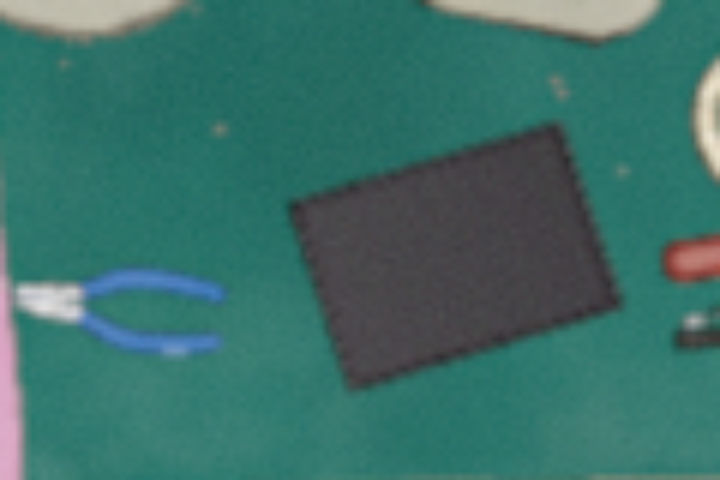

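Tray: centre (0.42, -0.298), yaw about 17°, and its measured size matches. Nest: pocket (0.529, 0.192, 0.079), yaw about 2°. The pad predicted from the nest geometry, (0.472, 0.090), agrees with the measured one.

```bash
python3 -c "
from h import *
s=env.get_state();print(s['eef_rot'].round(3),s['position'],s['time'],s['opening'],s['force'])"
```

```text
[[-0.956  0.292 -0.   ]
 [ 0.292  0.956 -0.001]
 [ 0.    -0.001 -1.   ]] [0.18270352 0.59741661 0.23082468] 0.2 0.08523034071711744 [ 0.39316109  0.08805553 -0.0316558 ]
```

Request:
arm_command --rows '[[[0.0178,-0.0318,-0.0044],[0,0,-4.44],0],[[0.0178,-0.0318,-0.0044],[0,0,-4.44],0],[[0.0178,-0.0318,-0.0044],[0,0,-4.44],0],[[0.0178,-0.0318,-0.0044],[0,0,-4.44],0],[[0.0178,-0.0318,-0.0044],[0,0,-4.44],0],[[0.0178,-0.0318,-0.0044],[0,0,-4.44],0],[[0.0178,-0.0318,-0.0044],[0,0,-4.44],0],[[0.0178,-0.0318,-0.0044],[0,0,-4.44],0],[[0.0178,-0.0318,-0.0044],[0,0,-4.44],0],[[0.0178,-0.0318,-0.0044],[0,0,-4.44],0],[[0.0178,-0.0318,-0.0044],[0,0,-4.44],0],[[0.0178,-0.0318,-0.0044],[0,0,-4.44],0],[[0.0178,-0.0318,-0.0044],[0,0,-4.44],0],[[0.0178,-0.0318,-0.0044],[0,0,-4.44],0],[[0.0178,-0.0318,-0.0044],[0,0,-4.44],0],[[0.0178,-0.0318,-0.0044],[0,0,-4.44],0],[[0,0,0],[0,0,0],0],[[0,0,0],[0,0,0],0]]'

```text
time: 2.45
position: [0.4673, 0.089, 0.1608]
eef_rot: [[-0.034, 0.999, -0.001], [0.999, 0.034, 0.0], [0.0, -0.001, -1.0]]
force: [0.2, -0.4, 0.3]
opening: 0.0002
grip_force: 0.0
```

```bash
python3 -c "
from h import *
s=snap('wrist');save(s,'w1.png');np.savez('w1',P=cloud(s))
print(env.get_state()['eef_rot'].round(3))"
```

```text
[[-0.035  0.999 -0.   ]
 [ 0.999  0.035  0.   ]
 [ 0.    -0.    -1.   ]]
```

View pics/w1.png

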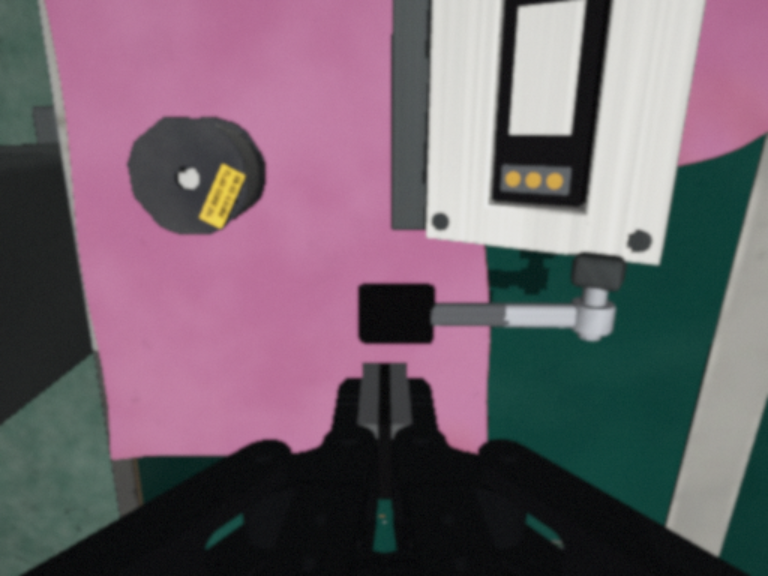

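The wrist view shows the pad at (397,313), the low-edge screw at (440,221), the high-edge screw at (639,240) and the pocket's -y end at y≈205.

Run:
```python
from h import *
P=np.load('w1.npz')['P']
def at(u,v):return np.round(np.nanmedian(P[int(v/1.5)-2:int(v/1.5)+3,int(u/1.5)-2:int(u/1.5)+3].reshape(-1,3),0),4)
for p in[(397,313),(365,313),(425,313),(440,221),(639,240),(600,320),(545,70),(492,200),(587,208)]:print(p,at(*p))
s=snap('wrist')
a=[ray(s,u/1.5,v/1.5,[.529,.192,.079],[-.5,-.019,.866]) for u,v in((440,221),(639,240),(492,203),(587,208),(503,20),(607,20))];print(np.round(a,4))
B=P[:150,290:460].reshape(-1,3);B=B[(B[:,2]>.05)&(B[:,2]<.11)];
for _ in range(4):
    c=B.mean(0);n=np.linalg.svd(B-c)[2][2];B=B[abs((B-c)@n)<.003]
n*=np.sign(n[2]);print(n,c,len(B),'plane z at pocket',c[2]-(n[0]*(.529-c[0])+n[1]*(.192-c[1]))/n[2],np.degrees(np.arctan2(-n[1],-n[0])))
```

```text
bash:   601 Killed                     python3 - <<'E'
from h import *
P=np.load('w1.npz')['P']
def at(u,v):return np.round(np.nanmedian(P[int(v/1.5)-2:int(v/1.5)+3,int(u/1.5)-2:int(u/1.5)+3].reshape(-1,3),0),4)
for p in[(397,313),(365,313),(425,313),(440,221),(639,240),(600,320),(545,70),(492,200),(587,208)]:print(p,at(*p))
s=snap('wrist')
a=[ray(s,u/1.5,v/1.5,[.529,.192,.079],[-.5,-.019,.866]) for u,v in((440,221),(639,240),(492,203),(587,208),(503,20),(607,20))];print(np.round(a,4))
B=P[:150,290:460].reshape(-1,3);B=B[(B[:,2]>.05)&(B[:,2]<.11)];
for _ in range(4):
    c=B.mean(0);n=np.linalg.svd(B-c)[2][2];B=B[abs((B-c)@n)<.003]
n*=np.sign(n[2]);print(n,c,len(B),'plane z at pocket',c[2]-(n[0]*(.529-c[0])+n[1]*(.192-c[1]))/n[2],np.degrees(np.arctan2(-n[1],-n[0])))
E
```

The SVD ran out of memory, so I'll use the reduced form.

```bash
cat > m.py <<'E'
from h import *
P=np.load('w1.npz')['P']
def at(u,v):return np.round(np.nanmedian(P[int(v/1.5)-2:int(v/1.5)+3,int(u/1.5)-2:int(u/1.5)+3].reshape(-1,3),0),4)
for p in[(397,313),(365,313),(425,313),(440,221),(639,240),(600,320),(545,70)]:print(p,at(*p))
s=snap('wrist')
a=[ray(s,u/1.5,v/1.5,[.529,.192,.079],[-.5,-.019,.866]) for u,v in((440,221),(639,240),(492,203),(587,208),(503,20),(607,20))];print(np.round(a,4))
B=P[:150,290:460].reshape(-1,3);B=B[(B[:,2]>.05)&(B[:,2]<.11)]
for _ in range(4):
    c=B.mean(0);n=np.linalg.svd(B-c,full_matrices=False)[2][2];B=B[abs((B-c)@n)<.003]
n*=np.sign(n[2]);print(n,c,len(B),'z at pocket',c[2]-(n[0]*(.529-c[0])+n[1]*(.192-c[1]))/n[2],np.degrees(np.arctan2(-n[1],-n[0])))
E
python3 m.py
```

```text
(397, 313) [0.4719 0.0924 0.0999]
(365, 313) [0.4583 0.0916 0.0993]
(425, 313) [0.484  0.0929 0.1002]
(440, 221) [0.4925 0.1253 0.06  ]
(639, 240) [0.5684 0.1281 0.1036]
(600, 320) [0.5569 0.0946 0.1066]
(545, 70) [0.5296 0.1929 0.0761]
[[0.4931 0.125  0.0568]
 [0.5695 0.1282 0.101 ]
 [0.5149 0.1366 0.0696]
 [0.5506 0.1389 0.0903]
 [0.5117 0.2122 0.0694]
 [0.5469 0.2099 0.0897]]
[-0.50454573 -0.00658142  0.86335989] [0.53396044 0.17661137 0.08043288] 22948 z at pocket 0.07765132074506018 0.7473380184297606
```

Pad is at (0.472, 0.091, 0.100), pocket at (0.5295, 0.193, 0.079), yaw 2.3°. I'll come down to just above the pad, then press along its arc while tilting the tool with it.

Request:
arm_command --rows '[[[0.0012,0.0005,-0.016],[0,0,0],0],[[0.0012,0.0005,-0.016],[0,0,0],0],[[0.0012,0.0005,-0.016],[0,0,0],0],[[0.0011,0.0005,-0.01],[0,0,0],0],[[0.0003,0,-0.0043],[0.115,-2.86,0],0],[[0.0003,0,-0.0043],[0.115,-2.86,0],0],[[0.0007,0,-0.0042],[0.115,-2.86,0],0],[[0.0007,0,-0.0042],[0.115,-2.86,0],0],[[0.0011,0,-0.0041],[0.115,-2.86,0],0],[[0.0011,0,-0.0041],[0.115,-2.86,0],0]]'

```text
time: 3.85
position: [0.4754, 0.0909, 0.0771]
eef_rot: [[-0.034, 0.955, 0.295], [0.999, 0.032, 0.012], [0.002, 0.295, -0.956]]
force: [-4.2, -4.8, 6.0]
opening: 0.0001
grip_force: 3.6
```

Request:
arm_command --rows '[[[0.0016,0,-0.004],[0.115,-2.86,0],0],[[0.0016,0,-0.004],[0.115,-2.86,0],0],[[0.0019,0,-0.0038],[0.115,-2.86,0],0],[[0.0019,0,-0.0038],[0.115,-2.86,0],0],[[0.001,0,-0.002],[0.1,-1.4,0],0],[[0.0008,0,-0.0015],[0,0,0],0],[[0,0,0],[0,0,0],0]]'

```text
time: 4.72
position: [0.486, 0.0863, 0.0682]
eef_rot: [[-0.028, 0.892, 0.451], [1.0, 0.029, 0.005], [-0.009, 0.451, -0.893]]
force: [-5.9, -0.0, 2.8]
opening: 0.0
grip_force: 2.4
```

```bash
python3 -c "
from h import *
s=env.get_state();print({k:np.round(s[k],3) for k in('q','joint_vel','joint_efforts','position','force','wrist_torque')})
a=snap('scene');b=snap('wrist')
f=np.hstack([cv2.resize(a['frame'][140:230,160:280],(533,400)),cv2.resize(b['frame'],(266,200)).repeat(1,0) if 0 else cv2.copyMakeBorder(cv2.resize(b['frame'],(266,200)),0,200,0,0,0)])
cv2.imwrite('pics/p1.png',f[:,:,::-1])"
```

```text
{'q': array([ 14.064,  16.632, 135.487, -74.177,   6.249,  85.007]), 'joint_vel': array([-0.   ,  0.034, -0.056, -0.173,  0.097, -0.157]), 'joint_efforts': array([ -0.475, -38.188, -19.561,  -0.343,  -0.168,   0.076]), 'position': array([0.486, 0.086, 0.068]), 'force': array([-5.907, -0.006,  2.846]), 'wrist_torque': array([0.012, 0.749, 0.028])}
```

View pics/p1.png

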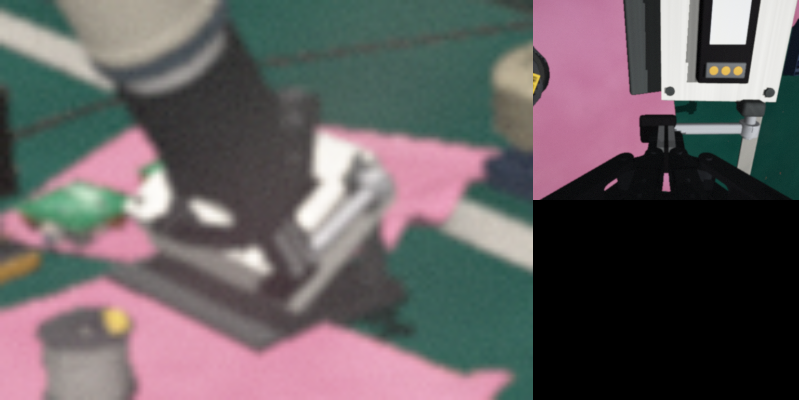

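The lever is partly down. Joint 4 hit its limit because the tool tilt brought the wrist near its singularity (q5≈6°). I'll back off, reduce the tilt to about 12° and press with the fingertips.

Request:
arm_command --rows '[[[-0.002,0.0,0.008],[0,3.7,0],0],[[0,0.001,0],[-0.1,3.7,0],0],[[0,0.001,0],[-0.1,3.7,0],0],[[0,0.001,0],[-0.1,3.7,0],0],[[0,0.001,0],[0,0,0],0],[[0,0,0],[0,0,0],0]]'

```text
time: 5.58
position: [0.4905, 0.0798, 0.0725]
eef_rot: [[-0.018, 0.952, 0.306], [0.999, 0.028, -0.028], [-0.035, 0.305, -0.952]]
force: [0.3, -0.8, -0.2]
opening: 0.0001
grip_force: 0.0
```

```bash
cat > k.py <<'E'
# fit planar kinematics from readings (q2,q3 -> r,z with pitch)
import numpy as np
from h import env
s=env.get_state();print(np.round(s['q'],2),s['position'].round(4),s['force'].round(1));print(s['eef_rot'].round(3))
E
python3 k.py
```

```text
[ 12.84  16.63 128.67 -17.53  18.46  27.33] [0.4905 0.0798 0.0725] [ 0.3 -0.8 -0.2]
[[-0.018  0.952  0.306]
 [ 0.999  0.028 -0.028]
 [-0.035  0.305 -0.952]]
```

Request:
arm_command --rows '[[[-0.006,0.004,0.006],[0,3.0,0],0],[[-0.005,0.004,0.003],[-1.4,3.0,0],0],[[-0.003,0.003,0],[0,0,0],0],[[0,0,0],[0,0,0],0]]'

```text
time: 6.08
position: [0.4758, 0.0909, 0.0813]
eef_rot: [[-0.023, 0.979, 0.204], [0.998, 0.034, -0.051], [-0.057, 0.203, -0.978]]
force: [0.8, -1.3, 0.1]
opening: 0.0003
grip_force: 0.0
```

```bash
python3 k.py
```

```text
[ 14.77  16.17 125.34 -12.38  28.37  23.49] [0.4758 0.0909 0.0813] [ 0.8 -1.3  0.1]
[[-0.023  0.979  0.204]
 [ 0.998  0.034 -0.051]
 [-0.057  0.203 -0.978]]
```

Request:
arm_command --rows '[[[0,0,-0.004],[3.4,0,0],0],[[0,0,-0.004],[0,0,0],0],[[0.001,0,-0.004],[0,0,0],0],[[0.001,0,-0.004],[0,0,0],0],[[0,0,-0.003],[0,0,0],0],[[0,0,-0.003],[0,0,0],0]]'

```text
time: 6.82
position: [0.4804, 0.0914, 0.0605]
eef_rot: [[-0.023, 0.978, 0.207], [1.0, 0.022, 0.007], [0.002, 0.207, -0.978]]
force: [-0.9, -0.4, 11.8]
opening: 0.0
grip_force: 5.6
```

```bash
python3 k.py
```

```text
[ 12.06  18.53 126.1   -5.2   23.69  15.31] [0.4804 0.0914 0.0605] [-0.9 -0.4 11.8]
[[-0.023  0.978  0.207]
 [ 1.     0.022  0.007]
 [ 0.002  0.207 -0.978]]
```

Request:
arm_command --rows '[[[0,0,-0.003],[0,0,0],0],[[0,0,-0.003],[0,0,0],0],[[0,0,0],[0,0,0],0]]'

```text
time: 7.2
position: [0.4818, 0.0916, 0.0585]
eef_rot: [[-0.023, 0.977, 0.211], [1.0, 0.022, 0.007], [0.003, 0.212, -0.977]]
force: [-25.3, -5.7, 83.3]
opening: 0.0001
grip_force: 42.2
```

Run:
```python
from h import *
from scipy.optimize import least_squares
# planar kinematics fit
s=env.get_state()
D=[([20.225,93.587,66.188],.625,.231)]
print(s['q'].round(2),s['position'].round(4))
b=snap('wrist');P=cloud(b)
save(b,'w2.png')
np.savez('w2',P=P)
```

```text
[ 12.06  18.8  126.17  -5.4   23.08  15.51] [0.4818 0.0916 0.0585]
```

View pics/w2.png

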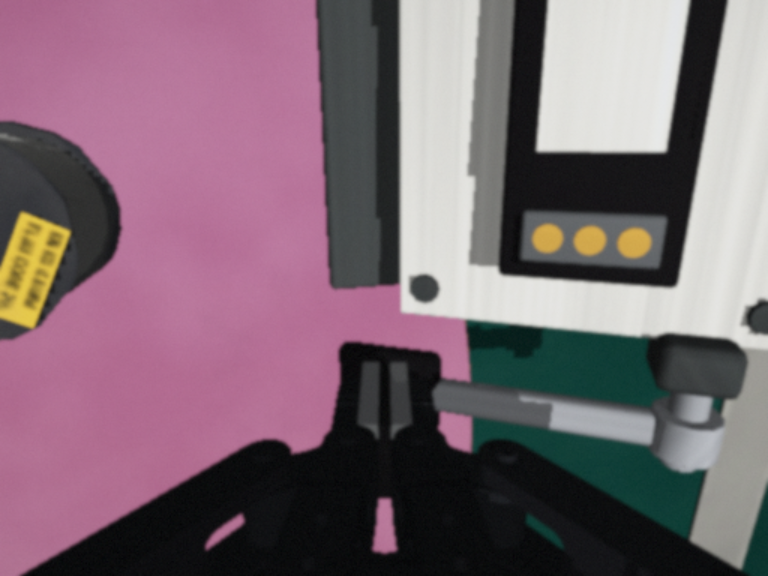

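The lever sits at its stop: the module stands proud in the image (its near top corners at (505,272) and (677,285)) and the force shot up to 83 N. I'll lift off now, then check the wrist geometry for the 30° grasp.

Request:
arm_command --rows '[[[-0.004,0,0.01],[0,0,0],0],[[-0.006,0,0.03],[0,0,0],0.3],[[-0.005,0.01,0.04],[0,0,0],0.6],[[0,0.01,0.04],[0,0,0],0.75],[[0,0,0],[0,0,0],0.75]]'

```text
time: 7.88
position: [0.4659, 0.1122, 0.1768]
eef_rot: [[-0.023, 0.977, 0.21], [1.0, 0.022, 0.008], [0.003, 0.21, -0.978]]
force: [-0.7, -0.7, -0.9]
opening: 0.0641
grip_force: 0.0
```

```bash
cat > kin.py <<'E'
from h import *
from scipy.optimize import least_squares
s=env.get_state();print(s['q'].round(2),s['position'].round(4),s['opening']);print(s['eef_rot'].round(3))
D=[((20.225,93.587),(.1827,.5974,.2308),(0,0,-1)),((16.632,135.487),(.486,.0863,.0682),(.451,.005,-.893)),
((16.63,128.67),(.4905,.0798,.0725),(.306,-.028,-.952)),((16.17,125.34),(.4758,.0909,.0813),(.204,-.051,-.978)),
((18.53,126.1),(.4804,.0914,.0605),(.207,.007,-.977)),(tuple(s['q'][1:3]),tuple(s['position']),tuple(s['eef_rot'][:,2]))]
def res(x):
    d,L1,L2,h,b=x;o=[]
    for q,p,z in D:
        w=np.array(p)-d*np.array(z);a,c=np.radians(q[0]),np.radians(q[0]+q[1])
        o+=[np.hypot(w[0],w[1])-L1*np.sin(a)-L2*np.sin(c)-b,w[2]-h-L1*np.cos(a)-L2*np.cos(c)]
    return o
r=least_squares(res,[.25,.45,.45,.3,0]);x=r.x;print(x.round(4),np.abs(r.fun).max())
d,L1,L2,h,b=x
def ik(p,z):
    w=np.array(p)-d*np.array(z);az=np.arctan2(w[1],w[0]);R=np.hypot(w[0],w[1])-b;Z=w[2]-h
    D2=R*R+Z*Z;c3=(D2-L1**2-L2**2)/2/L1/L2;q3=np.arccos(c3);q2=np.arctan2(R,Z)-np.arctan2(L2*np.sin(q3),L1+L2*np.cos(q3))
    f=q2+q3;fd=np.array([np.sin(f)*np.cos(az),np.sin(f)*np.sin(az),np.cos(f)])
    # signed in-plane q5
    n=np.array([-np.sin(az),np.cos(az),0]);return np.degrees([az,q2,q3,np.arctan2(np.cross(fd,z)@n,fd@np.array(z)),np.arcsin(z@n)]).round(1)
y=np.radians(2.3);c,sn=np.cos(y),np.sin(y)
for t in(30,28,25):
  z=np.array([np.sin(np.radians(t))*c,np.sin(np.radians(t))*sn,-np.cos(np.radians(t))])
  for k in(0,.03,.06,.1):
    print(t,k,ik(np.array([.5295,.193,.08])+k*np.array([-.5*c,-.5*sn,.866]),z))
E
python3 kin.py
```

```text
[ 15.31   5.33 122.24  -4.19  40.68  16.89] [0.4659 0.1122 0.1768] 0.06412650110132641
[[-0.023  0.977  0.21 ]
 [ 1.     0.022  0.008]
 [ 0.003  0.21  -0.978]]
[0.237  0.5182 0.4457 0.1666 0.0265] 0.011231472055769076
30 0 [ 24.6  19.8 126.1   6.  -10.9]
30 0.03 [ 25.3  15.8 126.8   9.4 -11.3]
30 0.06 [ 26.1  11.8 127.3  13.1 -11.7]
30 0.1 [ 27.3   6.5 127.4  18.4 -12.2]
28 0 [ 24.3  19.9 125.    8.8 -10.1]
28 0.03 [ 25.   15.9 125.8  12.2 -10.4]
28 0.06 [ 25.8  12.  126.2  15.8 -10.8]
28 0.1 [ 26.9   6.8 126.4  21.  -11.3]
25 0 [ 23.8  20.1 123.5  13.   -8.9]
25 0.03 [ 24.4  16.2 124.2  16.2  -9.2]
25 0.06 [ 25.2  12.4 124.7  19.7  -9.5]
25 0.1 [ 26.2   7.3 124.8  24.8  -9.9]
```

Request:
arm_command --rows '[[[0.0034,0.008,-0.001],[0.07,-1.7,0],0.75],[[0.0034,0.008,-0.001],[0.07,-1.7,0],0.75],[[0.0034,0.008,-0.001],[0.07,-1.7,0],0.75],[[0.0034,0.008,-0.001],[0.07,-1.7,0],0.75],[[0.0034,0.008,-0.001],[0.07,-1.7,0],0.75],[[0.0034,0.008,-0.008],[0.07,-1.7,0],0.75],[[0.0034,0.008,-0.008],[0.07,-1.7,0],0.75],[[0.0034,0.008,-0.008],[0.07,-1.7,0],0.75],[[0.0034,0.008,-0.008],[0.07,-1.7,0],0.75],[[0.003,0.008,-0.008],[0.07,-1.6,0],0.75],[[0,0,0],[0,0,0],0.75]]'

```text
time: 9.25
position: [0.4959, 0.191, 0.1269]
eef_rot: [[-0.026, 0.879, 0.477], [1.0, 0.02, 0.018], [0.006, 0.477, -0.879]]
force: [-0.0, 0.3, -0.2]
opening: 0.064
grip_force: 0.0
```

```bash
python3 kin.py|head -4
python3 - <<'E'
from h import *
b=snap('wrist');save(b,'w3.png');np.savez('w3',P=cloud(b))
E
```

```text
[ 28.85  11.83 129.38 -44.51  17.83  67.71] [0.4959 0.191  0.1269] 0.06400305965178327
[[-0.026  0.879  0.477]
 [ 1.     0.02   0.018]
 [ 0.006  0.477 -0.879]]
```

View pics/w3.png

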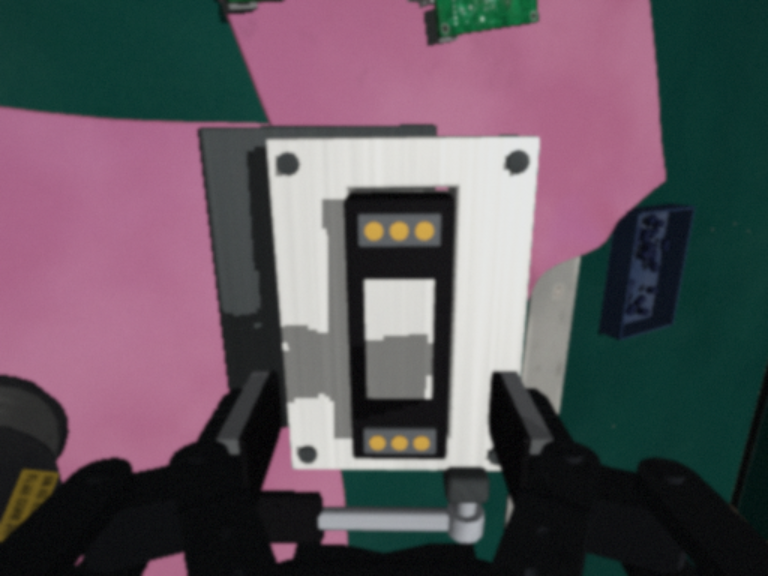

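The module stands square and clear between the fingers, with top corners at (347,197), (455,195), (447,458) and (355,458) and the lever down. I'll measure it in the tool frame.

Run:
```python
from h import *
st=env.get_state();R=st['eef_rot'];p=st['position']
P=np.load('w3.npz')['P']
def fit(B,t=.002):
    for _ in range(5):
        c=np.median(B,0);n=np.linalg.svd(B-B.mean(0),full_matrices=False)[2][2];B=B[abs((B-B.mean(0))@n)<t]
    return n*np.sign(n[2]),B.mean(0),len(B)
M=P[190:265,248:285].reshape(-1,3);n,c,k=fit(M);print('mod top n',n.round(3),c.round(4),k)
pl=np.vstack([P[100:300,305:345].reshape(-1,3)]);pl=pl[(pl[:,2]>.05)&(pl[:,2]<.12)];n2,c2,k2=fit(pl);print('plate n',n2.round(3),c2.round(4),k2,'mod above plate',(c-c2)@n2)
s={'T':None}
b=snap('wrist')
q=np.array([ray(b,u/1.5,v/1.5,c,n) for u,v in((347,197),(455,195),(447,458),(355,458))]);print(q.round(4),np.linalg.norm(q-np.roll(q,-1,0),axis=1).round(4))
m=q.mean(0);print('centre top',m.round(4));e=q[0]+q[1]-q[2]-q[3];print('yaw',np.degrees(np.arctan2(-e[0],e[1])))
a=np.array([-.4996,-.02,.866]);mouth=m-.02*a
print('mouth',mouth.round(4),'in tool',(R.T@(mouth-p)).round(4),'n in tool',(R.T@n).round(3),(R.T@n2).round(3),(R.T@(e/np.linalg.norm(e))).round(3))
```

```text
Traceback (most recent call last):
numpy.linalg.LinAlgError: SVD did not converge
```

```bash
cat > mm.py <<'E'
from h import *
st=env.get_state();R=st['eef_rot'];p=st['position']
P=np.load('w3.npz')['P']
def fit(B,t=.002):
    B=B[np.isfinite(B[:,0])]
    B=B[np.linalg.norm(B-np.median(B,0),axis=1)<.09]
    for t in(.01,.005,.003,.002,.002):
        n=np.linalg.svd(B-B.mean(0),full_matrices=False)[2][2];B=B[abs((B-B.mean(0))@n)<t]
    return n*np.sign(n[2]),B.mean(0),len(B)
M=P[190:265,248:285].reshape(-1,3);n,c,k=fit(M);print('mod top n',n.round(3),c.round(4),k)
pl=np.vstack([P[100:230,308:345].reshape(-1,3)]);n2,c2,k2=fit(pl);print('plate n',n2.round(3),c2.round(4),k2,'mod above plate',(c-c2)@n2)
b=snap('wrist')
q=np.array([ray(b,u/1.5,v/1.5,c,n) for u,v in((347,197),(455,195),(447,458),(355,458))]);print(q.round(4),np.linalg.norm(q-np.roll(q,-1,0),axis=1).round(4))
m=q.mean(0);print('centre top',m.round(4));e=q[0]+q[1]-q[2]-q[3];print('yaw',np.degrees(np.arctan2(-e[0],e[1])))
a=np.array([-.4996,-.02,.866]);mouth=m-.02*a
print('mouth',mouth.round(4),'in tool',(R.T@(mouth-p)).round(4),'n in tool',(R.T@n).round(3),(R.T@n2).round(3),(R.T@(e/np.linalg.norm(e))).round(3))
E
python3 mm.py
```

```text
mod top n [-0.5   -0.019  0.866] [0.5182 0.1916 0.0964] 2757
plate n [-0.5   -0.018  0.866] [0.5588 0.2243 0.0969] 4708 mod above plate 0.020351022333436546
[[0.5009 0.2466 0.0876]
 [0.534  0.2482 0.1067]
 [0.5381 0.1385 0.1067]
 [0.5046 0.137  0.0873]] [0.0382 0.1098 0.0388 0.1097]
centre top [0.5194 0.1926 0.0971]
yaw 2.0627556145118415
mouth [0.5294 0.193  0.0798] in tool [0.001  0.0063 0.0578] n in tool [-0.001 -0.027 -1.   ] [ 0.    -0.026 -1.   ] [ 1.    -0.012 -0.001]
```

Request:
arm_command --rows '[[[0.0055,0.0001,0.003],[0,-0.3,0.4],0.75],[[0.0,0,0],[0,-0.3,0.3],0.75],[[0.0055,0.0004,-0.0098],[0,-0.1,0],0.75],[[0.0055,0.0004,-0.0098],[0,-0.1,0],0.75],[[0.0055,0.0004,-0.0098],[0,-0.1,0],0.75],[[0.0055,0.0004,-0.0098],[0,-0.1,0],0.75],[[0,0,0],[0,0,0],0.75]]'

```text
time: 10.22
position: [0.5248, 0.1924, 0.0923]
eef_rot: [[-0.036, 0.869, 0.494], [0.999, 0.028, 0.024], [0.007, 0.495, -0.869]]
force: [0.5, 0.3, 0.0]
opening: 0.0643
grip_force: 0.0
```

```bash
python3 kin.py|head -4; python3 -c "
from h import *
s=env.get_state();m=np.array([.5294,.193,.0798]);print(s['eef_rot'].T@(m-s['position']))"
```

```text
[ 27.19  18.02 128.4  -62.72  13.32  84.41] [0.5248 0.1924 0.0923] 0.06427450635757893
[[-0.036  0.869  0.494]
 [ 0.999  0.028  0.024]
 [ 0.007  0.495 -0.869]]
[ 0.00035761 -0.00219012  0.01310949]
```

Request:
arm_command --rows '[[[0.0012,0.0001,-0.0039],[0,0.3,0],0.75],[[0.0014,0.0001,-0.0038],[0,0.3,0],0.75],[[0.0014,0.0001,-0.0038],[0,0.3,0],0.75],[[0,0,0],[0,0,0],0.75]]'

```text
time: 10.72
position: [0.529, 0.193, 0.081]
eef_rot: [[-0.036, 0.876, 0.481], [0.999, 0.028, 0.024], [0.008, 0.481, -0.876]]
force: [-0.1, -0.4, 0.8]
opening: 0.0639
grip_force: 0.0
```

```bash
python3 kin.py|head -4; python3 -c "
from h import *
s=env.get_state();m=np.array([.5294,.193,.0798]);print(s['eef_rot'].T@(m-s['position']))"
```

```text
[ 26.69  19.63 127.71 -62.24  12.69  83.73] [0.529 0.193 0.081] 0.06385858411912095
[[-0.036  0.876  0.481]
 [ 0.999  0.028  0.024]
 [ 0.008  0.481 -0.876]]
[-5.73870151e-05 -2.01237397e-04  1.27438126e-03]
```

Well placed, 1.3 mm above the plate and centred. Closing the fingers.

Request:
arm_command --rows '[[[0,0,0],[0,0,0],0.4],[[0,0,0],[0,0,0],0.3],[[0,0,0],[0,0,0],0.3],[[0,0,0],[0,0,0],0.3],[[0,0,0],[0,0,0],0.3]]' --squeeze 60

```text
time: 11.35
position: [0.5285, 0.193, 0.0811]
eef_rot: [[-0.036, 0.876, 0.481], [0.999, 0.028, 0.024], [0.008, 0.481, -0.877]]
force: [-6.6, 0.7, 4.4]
opening: 0.039
grip_force: 61.5
```

Request:
arm_command --rows '[[[-0.0015,-0.0001,0.0026],[0,0,0],0.3],[[-0.0025,-0.0001,0.0043],[0,0,0],0.3],[[-0.0025,-0.0001,0.0043],[0,0,0],0.3],[[-0.004,-0.0002,0.0069],[0,0,0],0.3],[[-0.004,-0.0002,0.0069],[0,0,0],0.3],[[-0.005,-0.0002,0.0087],[0,0,0],0.3],[[-0.005,-0.0002,0.0087],[0,0,0],0.3],[[-0.005,-0.0002,0.0087],[0,0,0],0.3],[[-0.005,-0.0002,0.0087],[0,0,0],0.3],[[0,0,0],[0,0,0],0.3]]'

```text
time: 12.6
position: [0.4943, 0.1917, 0.1417]
eef_rot: [[-0.036, 0.876, 0.482], [0.999, 0.028, 0.025], [0.008, 0.482, -0.876]]
force: [-0.1, -0.8, -3.5]
opening: 0.0385
grip_force: 60.7
```

```bash
python3 kin.py|head -1
```

```text
[ 28.87   9.85 129.23 -40.63  18.9   63.13] [0.4943 0.1917 0.1417] 0.038468714630636516
```

Request:
arm_command --rows '[[[-0.0094,-0.004,0.006],[-0.15,2.885,0],0.3],[[-0.0094,-0.004,0.006],[-0.15,2.885,0],0.3],[[-0.0094,-0.004,0.006],[-0.15,2.885,0],0.3],[[-0.0094,-0.004,0.006],[-0.15,2.885,0],0.3],[[-0.0094,-0.004,0.006],[-0.15,2.885,0],0.3],[[-0.0094,-0.004,0.006],[-0.15,2.885,0],0.3],[[-0.0094,-0.004,0.006],[-0.15,2.885,0],0.3],[[-0.0094,-0.004,0.006],[-0.15,2.885,0],0.3],[[-0.0094,-0.004,0.006],[-0.15,2.885,0],0.3],[[-0.0094,-0.004,0.006],[-0.15,2.885,0],0.3],[[0,0,0],[0,0,0],0.3]]'

```text
time: 13.98
position: [0.401, 0.1513, 0.201]
eef_rot: [[-0.034, 0.999, -0.001], [0.999, 0.034, -0.001], [-0.001, -0.001, -1.0]]
force: [0.7, -0.6, -4.7]
opening: 0.0389
grip_force: 61.0
```

Request:
arm_command --rows '[[[-0.003,-0.02,0],[0,0,1],0.3],[[-0.003,-0.03,0],[0,0,1],0.3],[[-0.003,-0.03,0],[0,0,1],0.3],[[-0.003,-0.03,0],[0,0,1],0.3],[[-0.003,-0.03,0],[0,0,1],0.3],[[-0.003,-0.03,0],[0,0,1],0.3],[[-0.003,-0.03,0],[0,0,1],0.3],[[0.005,-0.03,0],[0,0,1],0.3],[[0.005,-0.03,0],[0,0,1],0.3],[[0.005,-0.03,0],[0,0,1],0.3],[[0.005,-0.03,0],[0,0,1],0.3],[[0.005,-0.03,0],[0,0,1],0.3],[[0.005,-0.03,0],[0,0,1],0.3],[[0.005,-0.03,0],[0,0,1],0.3],[[0.005,-0.03,0],[0,0,1],0.3],[[0.003,-0.008,0],[0,0,0],0.3],[[0,0,0],[0,0,0],0.3]]'

```text
time: 16.1
position: [0.4223, -0.2964, 0.2004]
eef_rot: [[-0.291, 0.957, -0.002], [0.957, 0.291, -0.001], [-0.001, -0.002, -1.0]]
force: [-0.7, 0.5, -3.0]
opening: 0.0388
grip_force: 60.9
```

```bash
python3 kin.py|head -1
python3 - <<'E'
from h import *
R=env.get_state()['eef_rot'];print(R.round(3))
b=snap('wrist');s=snap('scene');np.savez('w4',P=cloud(b))
f=np.hstack([b['frame'],np.ascontiguousarray(cv2.resize(s['frame'][180:340,230:390],(288,288)))[:288] if 0 else cv2.copyMakeBorder(cv2.resize(s['frame'][180:340,230:390],(288,288)),0,96,0,0,0)])
cv2.imwrite('pics/p2.png',f[:,:,::-1])
E
```

```text
[-35.15  12.52 108.59  -0.14  58.93 -51.99] [ 0.4223 -0.2964  0.2004] 0.038817120477581936
[[-0.291  0.957 -0.002]
 [ 0.957  0.291 -0.001]
 [-0.001 -0.002 -1.   ]]
```

View pics/p2.png

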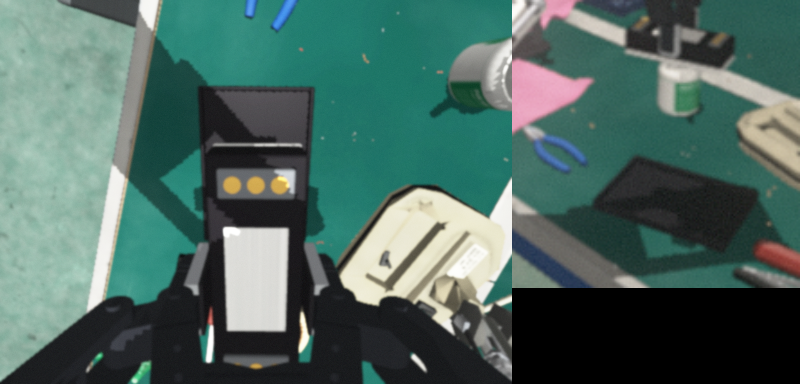

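The wrist view shows the module held level and in line with the tray beneath it; the tray's far corners are at (200,88) and (314,88). I'll check the module's tilt and the tray's position.

Run:
```python
from h import *
P=np.load('w4.npz')['P'];b=snap('wrist');st=env.get_state()
B=P[232:325,230:285].reshape(-1,3);B=B[np.isfinite(B[:,0])]
n=np.linalg.svd(B-B.mean(0),full_matrices=False)[2][2];n*=np.sign(n[2]);print('mod n',n.round(4),B.mean(0).round(4))
c=np.array([ray(b,u,v,[0,0,.014],[0,0,1]) for u,v in((200,88),(314,88))]);d=c[1]-c[0]
yaw=np.arctan2(d[1],d[0]);print(c.round(4),np.linalg.norm(d),np.degrees(yaw))
print('tray centre',c.mean(0)-.08*np.array([-np.sin(yaw),np.cos(yaw),0]))
t=B.mean(0);print('underside rel TCP z',t[2]-.027-st['position'][2])
for u,v in((210,210),(305,210)):print(ray(b,u,v,[0,0,.2188],[0,0,1]).round(4))
print(ray(b,257,152,[0,0,t[2]],[0,0,1]).round(4),'module +y end')
```

```text
mod n [-2.100e-02  5.000e-04  9.998e-01] [ 0.4221 -0.2955  0.2179]
[[ 0.3494 -0.2392  0.014 ]
 [ 0.4511 -0.208   0.014 ]] 0.10641464325228522 17.06065673304164
tray centre [ 0.42375214 -0.30008788  0.014     ]
underside rel TCP z -0.00986162592112777
[ 0.3949 -0.2699  0.2188]
[ 0.4306 -0.2589  0.2188]
[ 0.4059 -0.2426  0.2179] module +y end
```

Request:
arm_command --rows '[[[0.001,-0.002,-0.015],[0,1.2,0],0.3],[[0,-0.002,-0.025],[0,0,0],0.3],[[0,0,-0.03],[0,0,0],0.3],[[0,0,-0.03],[0,0,0],0.3],[[0,0,-0.025],[0,0,0],0.3],[[0,0,-0.02],[0,0,0],0.3],[[0,0,-0.015],[0,0,0],0.3],[[0,0,-0.01],[0,0,0],0.3],[[0,0,-0.005],[0,0,0],0.3],[[0,0,-0.005],[0,0,0],0.3],[[0,0,0],[0,0,0],0.3]]'

```text
time: 17.62
position: [0.4234, -0.3005, 0.021]
eef_rot: [[-0.292, 0.956, -0.022], [0.957, 0.292, -0.001], [0.005, -0.022, -1.0]]
force: [-0.2, 1.1, -3.5]
opening: 0.0386
grip_force: 60.9
```

Request:
arm_command --rows '[[[0,0,-0.002],[0,0,0],0.3],[[0,0,-0.002],[0,0,0],0.3],[[0,0,-0.002],[0,0,0],0.3],[[0,0,-0.001],[0,0,0],0.3],[[0,0,0],[0,0,0],0.3]]'

```text
time: 18.25
position: [0.4233, -0.3004, 0.0139]
eef_rot: [[-0.292, 0.956, -0.022], [0.956, 0.292, -0.001], [0.005, -0.022, -1.0]]
force: [0.7, -0.1, -3.6]
opening: 0.0386
grip_force: 60.9
```

No contact yet, so I'll lower it more in 1 mm steps.

Request:
arm_command --rows '[[[0,0,-0.001],[0,0,0],0.3],[[0,0,-0.001],[0,0,0],0.3],[[0,0,0],[0,0,0],0.3]]'

```text
time: 18.62
position: [0.4234, -0.3006, 0.0131]
eef_rot: [[-0.292, 0.956, -0.022], [0.956, 0.292, -0.002], [0.005, -0.022, -1.0]]
force: [-3.3, 2.2, 14.8]
opening: 0.0386
grip_force: 63.0
```

Contact made. I'll release gently with limited opening inside the rim, then rise.

Request:
arm_command --rows '[[[0,0,0.0005],[0,0,0],0.5],[[0,0,0],[0,0,0],0.6],[[0,0,0],[0,0,0],0.63],[[0,0,0.005],[0,0,0],0.63],[[0,0,0.01],[0,0,0],0.63],[[0,0,0.02],[0,0,0],0.63],[[0,0,0.04],[0,0,0],0.63],[[0,0,0.05],[0,0,0],0.63],[[-0.02,0,0.04],[0,0,0],0.63],[[0,0,0],[0,0,0],0.63]]'

```text
time: 19.88
position: [0.404, -0.3015, 0.181]
eef_rot: [[-0.291, 0.956, -0.018], [0.957, 0.291, -0.005], [0.0, -0.018, -1.0]]
force: [0.3, -0.4, -1.4]
opening: 0.0539
grip_force: 0.0
```

Run:
```python
from h import *
b=snap('wrist');s=snap('scene')
P=cloud(b);B=P.reshape(-1,3);B=B[np.isfinite(B[:,0])];print('heights near centre',np.percentile(B[(abs(B[:,0]-.4234)<.01)&(abs(B[:,1]+.3)<.01)][:,2],[5,50,95]))
f=np.hstack([b['frame'],cv2.copyMakeBorder(cv2.resize(s['frame'][120:340,170:390],(288,288)),0,96,0,0,0)])
cv2.imwrite('pics/p3.png',f[:,:,::-1])
```

```text
heights near centre [0.02983887 0.19408032 0.22116464]
```

View pics/p3.png

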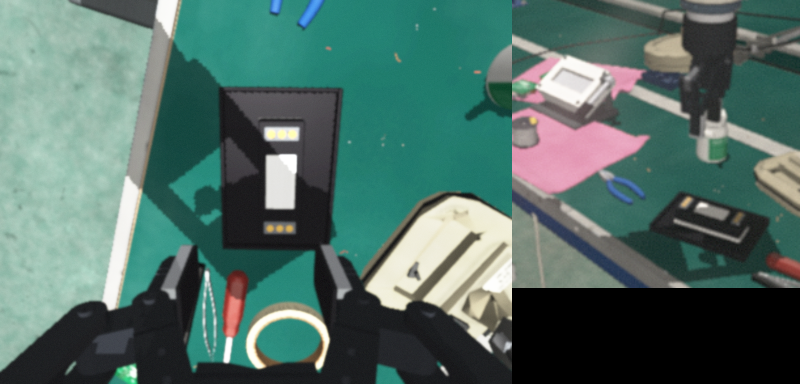

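The picture shows the module flat and central in the tray (about (281,180), tray spanning (222–340, 88–247)). The lever is still down on the nest and the gripper is clear of everything, so I'm handing in.

```bash
python3 -c "
from bench import env
print(env.sign_off())"
```

```text
the job is handed in; nothing more can be done
None
```

The module is out of the nest and lies flat, terminals up, near the centre of the tray, with the lever still down; I handed the job in at about 20 s, and the hand-in call gave no verdict.

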